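Strip the electrode-arm stand for washing

ROBOT

A 7-joint arm with a two-finger parallel gripper is mounted at the origin on the work surface. World frame = base frame: x ahead of the robot, y to its left, z up, the work surface at z = 0. Lengths are in m, angles in rad, forces in N, time in s.
With the tool pointing down it reaches from about 0.4 to 0.85 m from the base axis. Payload 10.4 kg.
Tool frame: the origin (TCP) lies midway between the tips of the shut fingers; the grasp point (between the pads) lies 19 mm behind it; z points along the fingers, y is the direction in which the jaws open and shut (so a half turn about z gives the same grasp; the last joint's range is limited). The gripper opens to 87 mm and grips with 3 to 60 N. Pads are 19 mm wide; open, the fingers measure 117 mm over their backs; the gripper's body (75 mm by 190 mm) begins 51 mm behind the grasp point.
Start: joints at [-1.141, 0.332, -0.065, 1.46, 0.022, 1.35, -0.088], TCP at [0.273, 0.562, 0.19] pointing down, gripper open.
Joint ranges: [-2.6, 2.6], [-0.5, 2.12], [-1.47, 1.34], [0.16, 2.42], [-1.27, 4.41], [0.06, 2.06], [-2.6, 2.6]. Speed limits (rad/s): [2.22, 2.22, 2.79, 2.79, 3.14, 3.14, 3.14].

INTERFACE

Orientations are given as a 3x3 rotation matrix whose columns are the frame's x, y, z axes.
In Python, from bench import robot gives the robot as it stands. The module is installed in compiled form; this text tells all that it offers.
- The arm moves only by the shell command python3 -m handwheel 'ROWS'. ROWS is JSON, a list of rows, each a list of 3 entries, a list of its own where there are three numbers: the shift along the tool's x, y, z in mm, then the turn, a rotation vector about the tool's x, y, z in rad, then the finger opening in mm, from 0 to 87. In form: [[[dx, dy, dz], [wx, wy, wz], gripper], ...]. A call has 1 to 12 rows; each row is the pose to reach, as a shift and turn from the pose commanded when the call began, along the tool's axes at that moment; what a row does not reach only later rows make up. A row lasts 1/10 s, in which the tool goes at most 50 mm and 8.59 degrees, less where a joint would pass 70% of its speed; a pose out of reach is approached as far as the arm can. A call with a gripper value outside its range is refused whole. The fingers move at their own pace and stop on an object; the grip force is fixed at half the most. Time passes only in rows, so rows that repeat a pose let the fingers close. It gives the time, the measured TCP pose, the force and the opening at its end, in the units of the state.
- robot.get_state(): the state, without advancing time (a new reading comes with each control period).
- robot.camera(name): name is "side" or "top" or "wrist"; returns a dict with "img" (400x640x3 uint8, blue, green, red), "z_map" (400x640 float32, m along the optical axis (not along the pixel's ray), 0 where there is no reading), "fx", "fy", "cx", "cy" (pixels), "cam_to_world" (4x4, takes a point from camera to world coordinates). Camera axes: x right, y up, looking along -z (the intrinsics and any distortion apply to the point x, -y, -z); pixel columns grow to the right and rows downward; lengths in m; the calibration is good to about 2 mm. A picture is of the moment at which its call begins.
- robot.sign_off(): hands the job in, once; it reports no verdict.
The state is a dict: "t": time; "qpos": joint angles; "qvel": joint speeds; "joint_efforts": joint torques, N m; "tool_pos": TCP position; "tcp_rot": TCP orientation; "contact_force": force on the tool from outside, world axes, zero at the start; "ft_torque": the same for the moment, N m; "grip_width": finger opening in m.
Only numpy, scipy, OpenCV 4.12 (cv2) and the standard library are available. Lean on these libraries where they do the work, as an engineer would, in place of code of your own. Each camera call takes 0.05 s, during which the arm holds its last target.

TASK

Take the electrode-arm stand apart for washing: from its stud lift off first the wing nut, then the spacer sleeve, then the bracket, and set each one down inside the rectangular wash tray before you take the next. In the tray the nut and the sleeve may stand or lie but not on top of one another, and the bracket must sit flat on its foot, upright end up, on the tray's floor.

Things in the scene. Friction and masses are not known exactly. Their poses are not given: they have to be found in the camera images.
- nut_mid (a point): Centre, half-way up, of the black plastic wing nut on top of the grey stand's steel stud. 46 mm tall: round hub, diameter 28 mm, two wings 8 mm thick sticking out along its own x to 33 mm each side, in the upper half. Grip across the hub, along its y. z up. Already unscrewed: it lifts straight off; the stud reaches 20 mm into it. It rests on the spacer, 23 mm below this point. About 40 g.
- spacer_mid (a point): Centre, half-way up, of the white plastic spacer sleeve under the wing nut: a plain tube (axis z), outer diameter 32 mm, bore 16 mm, 46 mm tall, loose around the 10 mm stud, standing on the bracket's foot. The stud ends 20 mm above its top: raise it 70 mm to clear. Underside 23 mm below this point. About 40 g.
- bracket_flange (a point): Grip point in the upright end of the L-shaped aluminium bracket (upright 10 mm thick along its x, 36 mm wide along y), 40 mm above its underside, 22 mm below its top. Its foot, a flat bar 36 x 10 mm, runs along -x: 17 mm hole, around the stud, 75 mm from here, end at 93 mm. z up. Loose on the 20 mm thick stand base; the stud ends 76 mm above its underside: raise it 80 mm to clear. ~120 g.
- tray: Open grey plastic wash tray, fixed to the bench, 200 mm along its x, 260 mm along its y, 30 mm high, walls and floor 5 mm thick. Origin at the centre of its underside, on the bench; z points up.
There are look-alikes about, which are no part of the job. Leave any pink, red or yellow look-alike of the part that bears bracket_flange alone.

How it is judged:
By the outcome, as a careful person would: the job done as asked, in the order asked, and still so for the second after the job is handed in, with the robot touching nothing.
It also fails if it takes over 72 s, if anything falls off the work surface, if the arm or the gripper's body presses on something with over 40 N, if the wrist force passes 120 N, or if a joint passes its speed limit or range.

## Working session

There is one attempt and no reset: what is moved stays moved. The work goes in short steps, Python scripts to look and compute and a shell command to move; the robot and the scene stay as the last step left them, time stands still between calls to the robot, and variables do not carry over. Pictures are saved under pics/ and viewed, and the job is handed in when it is done.

```bash
mkdir -p pics; cat > h.py <<'E'
import numpy as np, cv2
from bench import robot
def cam(n):
    return robot.camera(n)
def pt(c,u,v,z=None):
    d=c['z_map'][int(v),int(u)] if z is None else z
    p=np.array([(u-c['cx'])/c['fx']*d,-(v-c['cy'])/c['fy']*d,-d,1])
    return (c['cam_to_world']@p)[:3]
def cloud(c):
    v,u=np.mgrid[0:400,0:640]; d=c['z_map']
    P=np.stack([(u-c['cx'])/c['fx']*d,-(v-c['cy'])/c['fy']*d,-d,np.ones_like(d)],-1)
    return (P@c['cam_to_world'].T)[...,:3]
E
python3 - <<'E'
from h import *
s=robot.get_state(); print(s['t'],s['tool_pos'],np.round(s['tcp_rot'],3),s['grip_width'])
for n in ['top','side','wrist']:
    c=cam(n); cv2.imwrite(f'pics/{n}0.png',c['img']); np.savez(f'{n}0.npz',**c)
    print(n,[k for k in c],c['fx'],c['cx'],c['cy'],np.round(c['cam_to_world'],3).tolist())
E
```

```text
0.0 [0.27322281 0.56161052 0.18952962] [[-0.899  0.437 -0.001]
 [ 0.437  0.899 -0.001]
 [-0.    -0.001 -1.   ]] 0.08735870965245303
top ['img', 'z_map', 'fx', 'fy', 'cx', 'cy', 'cam_to_world'] 479.99632802484126 314.4449064388008 202.26259360475558 [[0.021, 0.986, -0.168, 0.303], [-0.999, 0.025, 0.025, -0.013], [0.029, 0.168, 0.985, 1.069], [0.0, 0.0, 0.0, 1.0]]
side ['img', 'z_map', 'fx', 'fy', 'cx', 'cy', 'cam_to_world'] 367.12093353762793 321.3807158539546 200.939115679655 [[-0.957, 0.191, -0.22, 0.329], [-0.292, -0.617, 0.731, 0.46], [0.004, 0.764, 0.646, 0.528], [0.0, 0.0, 0.0, 1.0]]
wrist ['img', 'z_map', 'fx', 'fy', 'cx', 'cy', 'cam_to_world'] 276.50845850741325 320.72680815049404 201.62759011904961 [[0.438, -0.868, -0.233, 0.209], [0.899, 0.423, 0.115, 0.593], [-0.001, -0.259, 0.966, 0.385], [0.0, 0.0, 0.0, 1.0]]
```

View pics/top0.png

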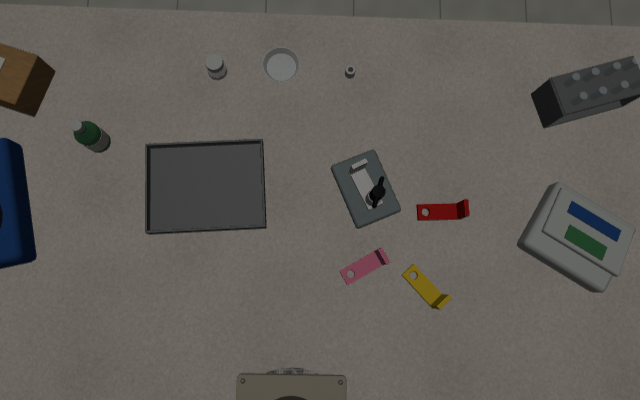

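View pics/side0.png

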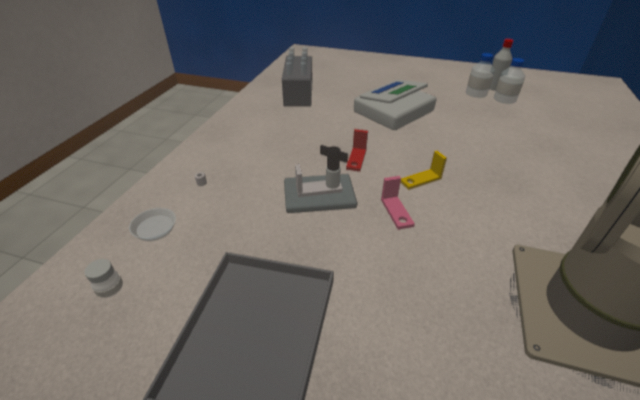

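The top view shows the stand with the black wing nut at about (376,192). The grey bracket is under it, with its upright at about (359,164). The tray is at (205,187).

Candidates:
- **Bracket:** aluminium on the stand (365,178), red (442,212), pink (364,267) or yellow (426,287). I choose the one on the stand.
- **Nut:** only the black one at (376,192). The small part at (350,71) is not a wing nut.
- **Sleeve:** the white one under the nut. The white jar at (216,66) is not it.

I'll check this in a close crop.

```bash
python3 - <<'E'
from h import *
c=dict(np.load('top0.npz')); s=dict(np.load('side0.npz'))
a=cv2.resize(c['img'][140:240,310:410],(400,400),interpolation=2)
b=cv2.resize(s['img'][135:215,280:360],(400,400),interpolation=2)
cv2.imwrite('pics/crop0.png',np.hstack([a,b]))
P=cloud(c); Q=cloud(s)
for u,v in [(376,192),(383,180),(372,205),(359,164),(340,200),(150,145),(262,143),(264,230),(149,231),(205,187),(300,200)]: print('top',u,v,P[v,u].round(4))
for u,v in [(333,152),(333,175),(298,175),(300,198),(327,152)]: print('side',u,v,Q[v,u].round(4))
E
```

```text
top 376 192 [ 0.4894 -0.1612  0.1193]
top 383 180 [ 0.515  -0.1758  0.1174]
top 372 205 [ 0.4648 -0.1551  0.1056]
top 359 164 [ 0.5561 -0.1308  0.0824]
top 340 200 [ 4.923e-01 -9.800e-02 -4.000e-04]
top 150 145 [0.6006 0.3288 0.0277]
top 262 143 [0.6128 0.0809 0.0268]
top 264 230 [ 0.4202  0.0712 -0.0022]
top 149 231 [0.4083 0.3144 0.0332]
top 205 187 [0.5137 0.207  0.0025]
top 300 200 [ 0.49   -0.0074 -0.0005]
side 333 152 [ 0.4896 -0.154   0.1229]
side 333 175 [ 0.4873 -0.1511  0.0676]
side 298 175 [ 0.5524 -0.1141  0.0793]
side 300 198 [ 0.5485 -0.1096  0.022 ]
side 327 152 [ 0.5041 -0.1606  0.1161]
```

View pics/crop0.png

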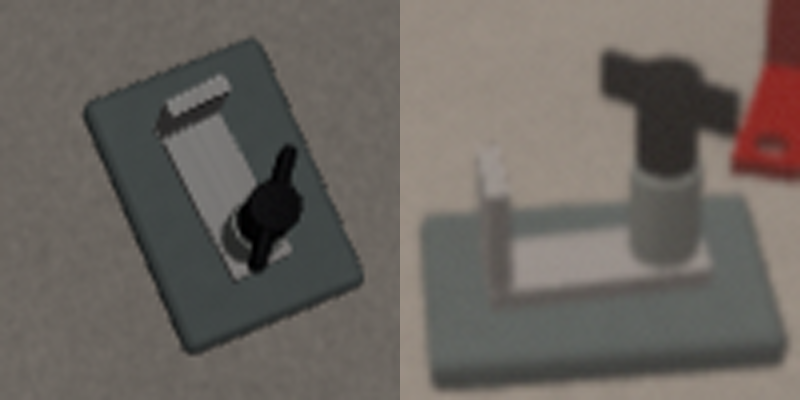

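The crop matches the description: black nut on a white sleeve on a light-grey L bracket, standing on the grey-green base. The heights also fit (nut top 0.12, upright top 0.082). Next I'll fit the exact poses.

```bash
python3 - <<'E'
from h import *
for n in ['top','side']:
    c=dict(np.load(n+'0.npz')); P=cloud(c); img=c['img'].astype(int)
    near=(abs(P[...,0]-.5)<.12)&(abs(P[...,1]+.15)<.12)&(c['z_map']>0)
    A=P[near&(P[...,2]>.098)&(img.max(-1)<70)]
    r=cv2.minAreaRect(A[:,:2].astype(np.float32)*1000); print(n,'nut',len(A),A.mean(0).round(4),A[:,2].max().round(4),r)
    w,V=np.linalg.eigh(np.cov(A[:,:2].T)); print(' wing dir deg',np.degrees(np.arctan2(V[1,1],V[0,1])))
    m=near&(P[...,2]>.024)&(img.min(-1)>95)&(np.ptp(img,axis=-1)<40)
    B=P[m&(P[...,2]<.036)]; U=P[m&(P[...,2]>.074)&(P[...,2]<.09)&(P[...,0]>.52)]
    for k,X in (('foot',B),('upr',U)):
        if len(X)>3: print(' ',k,len(X),X.mean(0).round(4),cv2.minAreaRect(X[:,:2].astype(np.float32)*1000))
    S=P[near&(P[...,2]>.008)&(P[...,2]<.025)]
    print('  base',len(S),cv2.minAreaRect(S[:,:2].astype(np.float32)*1000))
    T=P[(P[...,2]>.022)&(P[...,2]<.038)&(P[...,0]>.36)&(P[...,0]<.66)&(P[...,1]>.04)&(P[...,1]<.37)&(c['z_map']>0)]
    print('  tray',len(T),cv2.minAreaRect(T[:,:2].astype(np.float32)*1000))
E
```

```text
top nut 255 [ 0.4891 -0.1646  0.1186] 0.1278 ((490.39752197265625, -165.5961456298828), (27.06576919555664, 61.62775421142578), 54.920684814453125)
 wing dir deg 164.4247678059313
  foot 387 [ 0.5248 -0.1469  0.0292] ((514.229736328125, -154.1144561767578), (86.20333862304688, 35.23265075683594), 27.349227905273438)
  upr 64 [ 0.5575 -0.131   0.0812] ((557.1165771484375, -131.24168395996094), (8.719037055969238, 32.76738357543945), 27.251407623291016)
  base 2367 ((492.2262878417969, -165.2995147705078), (212.38360595703125, 110.47734069824219), 24.12726593017578)
  tray 1119 ((513.6403198242188, 203.57391357421875), (201.07101440429688, 260.8052978515625), 4.295905590057373)
side nut 289 [ 0.4901 -0.1597  0.1141] 0.1246 ((491.37030029296875, -162.12294006347656), (20.617061614990234, 59.37712860107422), 88.87677764892578)
 wing dir deg 166.47702240934564
  foot 333 [ 0.5207 -0.1472  0.0311] ((489.3953857421875, -150.74295043945312), (217.04373168945312, 52.786529541015625), 5.770371437072754)
  upr 60 [ 0.5582 -0.1299  0.0823] ((557.9908447265625, -130.4480743408203), (9.642169952392578, 37.64791488647461), 27.555879592895508)
  base 1717 ((492.24322509765625, -165.01510620117188), (213.53001403808594, 110.43770599365234), 24.2020263671875)
  tray 1925 ((514.5587768554688, 201.9259033203125), (200.53733825683594, 259.4096984863281), 4.399465560913086)
```

View pics/wrist0.png

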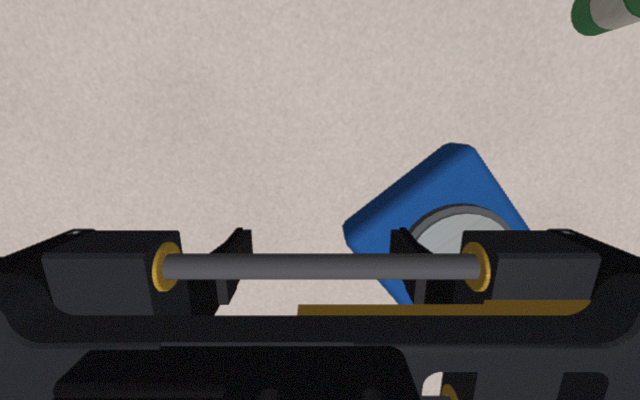

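The tray centre is (0.514,0.203), turned by 4.3°. The upright is at (0.5578,-0.1308) with its x at 27.3°, so the stud is at about (0.491,-0.165), which matches the nut. The wings lie at about -15°, and I'll confirm that from the wrist camera once above it.

```bash
cat >> h.py <<'E'
from scipy.spatial.transform import Rotation as R
def goal(x,y,z,yaw,st=None):
    """yaw: world angle (deg) of tool y axis; tool down. prints shift mm & rotvec in current tool frame"""
    st=st or robot.get_state(); Rt=np.array(st['tcp_rot']); p=np.array(st['tool_pos'])
    best=None
    for k in (0,180):
        a=np.radians(yaw+k); Y=np.array([np.cos(a),np.sin(a),0]); Z=np.array([0,0,-1.]); G=np.stack([np.cross(Y,Z),Y,Z],1)
        rv=R.from_matrix(Rt.T@G).as_rotvec()
        if best is None or np.linalg.norm(rv)<np.linalg.norm(best): best=rv
    d=Rt.T@(np.array([x,y,z])-p)*1000
    print('shift',d.round(1),'rot',best.round(3),'deg',np.degrees(np.linalg.norm(best)).round(1))
def show():
    s=robot.get_state(); print('t',round(s['t'],2),'pos',np.round(s['tool_pos'],4),'yaw',round(np.degrees(np.arctan2(s['tcp_rot'][1][1],s['tcp_rot'][0][1])),2),'tilt',np.round(s['tcp_rot'][2],3),'F',np.round(s['contact_force'],1),'w',round(s['grip_width']*1000,1),'q',np.round(s['qpos'],2))
E
python3 -c "
from h import *
show(); goal(.45,.25,.20,75); goal(.47,-.13,.20,75)"
```

```text
t 0.15 pos [0.2733 0.5617 0.1898] yaw 64.06 tilt [-0.    -0.001 -1.   ] F [ 0.7 -0.3 -0.6] w 86.8 q [-1.14  0.33 -0.06  1.46  0.02  1.35 -0.09]
shift [-295.3 -203.   -10. ] rot [-0.001 -0.    -0.191] deg 10.9
shift [-479.5 -536.    -9.6] rot [-0.001 -0.    -0.191] deg 10.9
```

```bash
python3 -m handwheel '[[[-150,-100,-10],[0,0,-0.1],87],[[-295,-203,-10],[0,0,-0.19],87],[[-295,-203,-10],[0,0,-0.19],87],[[-295,-203,-10],[0,0,-0.19],87],[[-295,-203,-10],[0,0,-0.19],87],[[-295,-203,-10],[0,0,-0.19],87],[[-295,-203,-10],[0,0,-0.19],87],[[-295,-203,-10],[0,0,-0.19],87],[[-295,-203,-10],[0,0,-0.19],87],[[-295,-203,-10],[0,0,-0.19],87]]'; python3 -c "
from h import *
show(); goal(.47,-.13,.20,75)"
```

```text
t: 1.15
tool_pos: [0.4491, 0.2517, 0.2002]
tcp_rot: [[-0.966, 0.258, -0.001], [0.258, 0.966, 0.0], [0.001, 0.0, -1.0]]
contact_force: [-0.4, 0.2, -0.1]
grip_width: 0.087
t 1.15 pos [0.4491 0.2517 0.2002] yaw 75.02 tilt [ 0.001  0.    -1.   ] F [-0.4  0.2 -0.1] w 87.0 q [-0.73  0.08  0.13  1.74 -0.01  1.32  0.72]
shift [-118.8 -363.3    0. ] rot [ 0.    -0.001  0.   ] deg 0.0
```

```bash
python3 -c "
from h import *
goal(.565,-.185,.24,75)"
```

```text
shift [-224.8 -391.9  -40.1] rot [ 0.    -0.001  0.   ] deg 0.0
```

```bash
python3 -m handwheel '[[[-112,-196,-40],[0,0,0],70],[[-225,-392,-40],[0,0,0],70],[[-225,-392,-40],[0,0,0],70],[[-225,-392,-40],[0,0,0],70],[[-225,-392,-40],[0,0,0],70],[[-225,-392,-40],[0,0,0],70],[[-225,-392,-40],[0,0,0],70],[[-225,-392,-40],[0,0,0],70],[[-225,-392,-40],[0,0,0],70],[[-225,-392,-40],[0,0,0],70],[[-225,-392,-40],[0,0,0],70],[[-225,-392,-40],[0,0,0],70]]'; python3 - <<'E'
from h import *
show(); c=cam('wrist'); np.savez('wrist1.npz',**c); cv2.imwrite('pics/wrist1.png',c['img'])
E
```

```text
t: 2.35
tool_pos: [0.5659, -0.1837, 0.2398]
tcp_rot: [[-0.967, 0.257, -0.001], [0.257, 0.967, 0.001], [0.001, 0.001, -1.0]]
contact_force: [-0.5, 0.2, -0.4]
grip_width: 0.0702
t 2.35 pos [ 0.5659 -0.1837  0.2398] yaw 75.14 tilt [ 0.001  0.001 -1.   ] F [-0.5  0.2 -0.4] w 70.2 q [-0.2   0.26  0.54  1.49 -0.13  1.43  1.66]
```

View pics/wrist1.png

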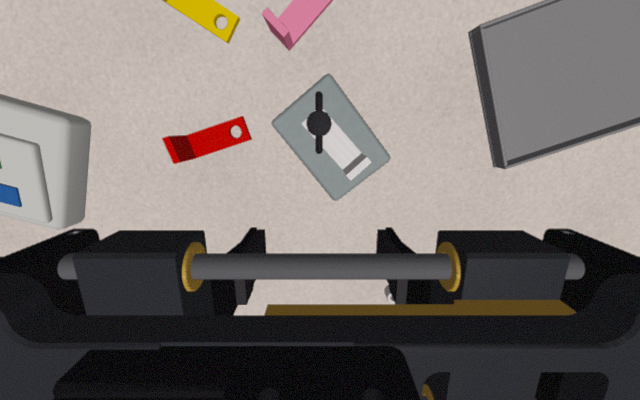

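In the wrist view the wings lie vertical, from (319,92) to (319,153), so they run along the tool's x and yaw 75° is right. The hub is at (319,122) and the upright at (357,167).

```bash
python3 - <<'E'
from h import *
c=dict(np.load('wrist1.npz')); P=cloud(c); img=c['img'].astype(int)
v,u=np.mgrid[0:400,0:640]
m=(u>290)&(u<350)&(v>80)&(v<165)&(img.max(-1)<60)&(P[...,2]>.09)
A=P[m]; w,V=np.linalg.eigh(np.cov(A[:,:2].T)); print(len(A),A.mean(0),A[:,2].max(),np.degrees(np.arctan2(V[1,1],V[0,1])),cv2.minAreaRect(A[:,:2].astype(np.float32)*1000))
for p in [(319,122),(319,96),(319,149),(357,167),(335,143)]: print(p,P[p[1],p[0]].round(4))
goal(.490,-.165,.16,75); goal(.490,-.165,.083,75)
E
```

```text
662 [ 0.4907634  -0.16668074  0.12378288] 0.4351943510675066 165.10616045785522 ((491.049560546875, -166.79136657714844), (60.77690505981445, 24.626079559326172), 3.4983925819396973)
(319, 122) [ 0.4904 -0.1661  0.1229]
(319, 96) [ 0.4647 -0.1592  0.1222]
(319, 149) [ 0.5182 -0.1736  0.1237]
(357, 167) [ 0.5554 -0.1335  0.0827]
(335, 143) [ 0.5225 -0.1514  0.0299]
shift [78.  -1.5 80. ] rot [ 0.001 -0.001  0.003] deg 0.2
shift [ 78.   -1.6 157. ] rot [ 0.001 -0.001  0.003] deg 0.2
```

```bash
python3 -m handwheel '[[[78,-2,40],[0,0,0],70],[[78,-2,80],[0,0,0],70],[[78,-2,80],[0,0,0],70],[[78,-2,100],[0,0,0],70],[[78,-2,120],[0,0,0],70],[[78,-2,140],[0,0,0],70],[[78,-2,156],[0,0,0],70],[[78,-2,156],[0,0,0],70],[[78,-2,156],[0,0,0],70]]'; python3 - <<'E'
from h import *
show()
c=cam('side');cv2.imwrite('pics/s1.png',cv2.resize(c['img'][80:240,220:420],(800,640)[:2])[:600])
E
```

```text
t: 3.3
tool_pos: [0.4898, -0.167, 0.0848]
tcp_rot: [[-0.966, 0.258, 0.0], [0.258, 0.966, 0.0], [-0.0, 0.0, -1.0]]
contact_force: [0.6, -0.1, 0.1]
grip_width: 0.0699
t 3.3 pos [ 0.4898 -0.167   0.0848] yaw 75.05 tilt [-0.  0. -1.] F [ 0.6 -0.1  0.1] w 69.9 q [-0.23  0.19  0.53  1.9  -0.11  1.08  1.65]
```

View pics/s1.png

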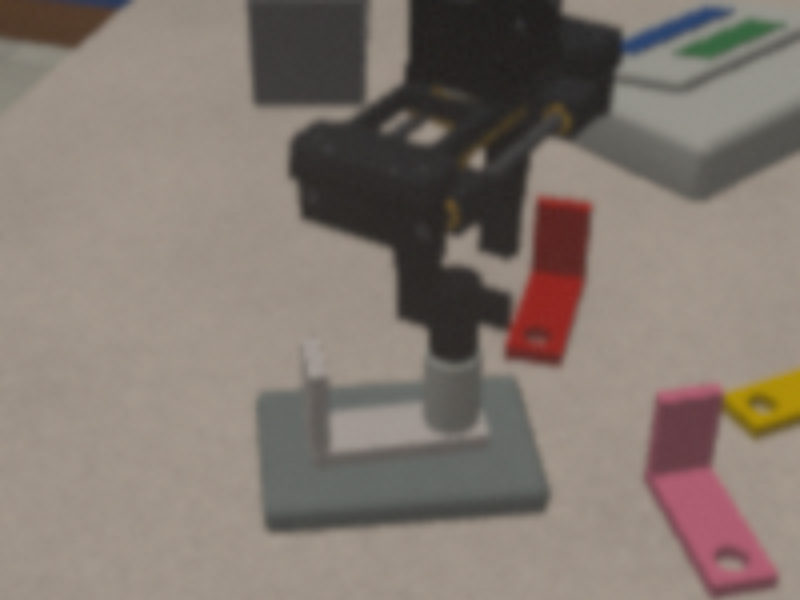

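The fingers straddle the hub, with the nut top visible between them at about (455,275) in the crop. Closing now.

```bash
python3 -m handwheel '[[[0,1,0],[0,0,0],45],[[0,1,0],[0,0,0],35],[[0,1,0],[0,0,0],25],[[0,1,0],[0,0,0],15],[[0,1,0],[0,0,0],15],[[0,1,0],[0,0,0],15],[[0,1,0],[0,0,0],15]]'
```

```text
t: 4.05
tool_pos: [0.4898, -0.1673, 0.0843]
tcp_rot: [[-0.966, 0.26, 0.0], [0.26, 0.966, 0.0], [-0.0, 0.0, -1.0]]
contact_force: [-0.3, 0.5, 0.3]
grip_width: 0.0266
```

```bash
python3 -m handwheel '[[[0,0,-15],[0,0,0],15],[[0,0,-40],[0,0,0],15],[[0,0,-80],[0,0,0],15],[[0,0,-115],[0,0,0],15],[[0,0,-115],[0,0,0],15],[[0,0,-115],[0,0,0],15]]'; python3 - <<'E'
from h import *
show(); goal(.558,.2815,.20,75); 
c=cam('side');cv2.imwrite('pics/s2.png',cv2.resize(c['img'][60:220,220:420],(750,600)))
E
```

```text
t: 4.65
tool_pos: [0.49, -0.1673, 0.1995]
tcp_rot: [[-0.966, 0.26, 0.001], [0.26, 0.966, 0.0], [-0.001, 0.001, -1.0]]
contact_force: [-0.1, 0.6, -1.0]
grip_width: 0.0263
t 4.65 pos [ 0.49   -0.1673  0.1995] yaw 74.94 tilt [-0.001  0.001 -1.   ] F [-0.1  0.6 -1. ] w 26.3 q [-0.26  0.08  0.53  1.75 -0.04  1.32  1.59]
shift [ 5.09e+01  4.51e+02 -3.00e-01] rot [ 0.001  0.001 -0.001] deg 0.1
```

View pics/s2.png

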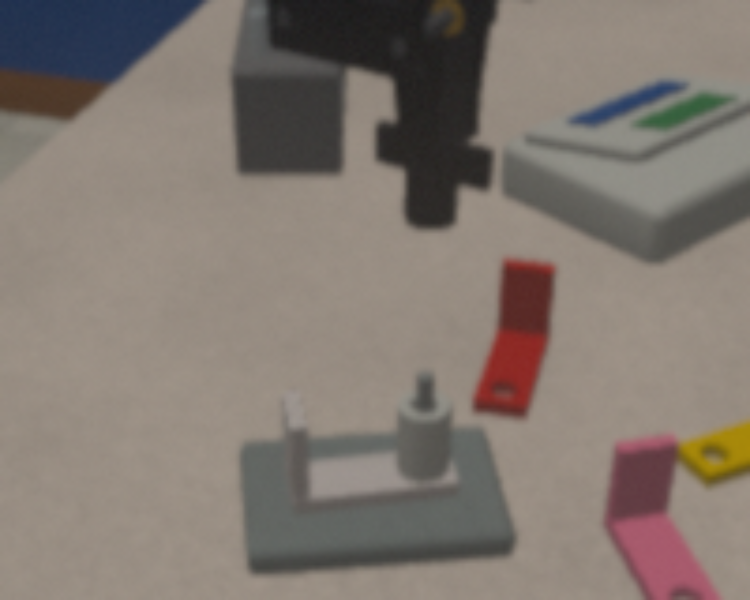

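The nut hangs in the fingers at (430,170) in the crop. The sleeve stays on the stud at (425,430). Now carrying the nut to the tray.

```bash
python3 -m handwheel '[[[12,110,0],[0,0,0],15],[[51,451,0],[0,0,0],15],[[51,451,0],[0,0,0],15],[[51,451,0],[0,0,0],15],[[51,451,0],[0,0,0],15],[[51,451,0],[0,0,0],15],[[51,451,0],[0,0,0],15],[[51,451,0],[0,0,0],15],[[51,451,0],[0,0,0],15],[[51,451,0],[0,0,0],15],[[51,451,0],[0,0,0],15],[[51,451,0],[0,0,0],15]]'; python3 - <<'E'
from h import *
show(); goal(.558,.2815,.015,75)
E
```

```text
t: 5.9
tool_pos: [0.5575, 0.2799, 0.1981]
tcp_rot: [[-0.965, 0.261, -0.001], [0.261, 0.965, -0.002], [0.001, -0.002, -1.0]]
contact_force: [0.0, 0.5, -0.2]
grip_width: 0.0264
t 5.9 pos [0.5575 0.2799 0.1981] yaw 74.86 tilt [ 0.001 -0.002 -1.   ] F [ 0.   0.5 -0.2] w 26.4 q [-0.71  0.33  0.21  1.46 -0.07  1.36  0.82]
shift [ -0.2   2.1 183.1] rot [-0.002 -0.001 -0.002] deg 0.2
```

```bash
python3 -m handwheel '[[[0,1,45],[0,0,0],15],[[0,1,90],[0,0,0],15],[[0,1,130],[0,0,0],15],[[0,1,155],[0,0,0],15],[[0,1,170],[0,0,0],15],[[0,1,178],[0,0,0],15],[[0,1,182],[0,0,0],15],[[0,1,183],[0,0,0],15],[[0,1,183],[0,0,0],15]]'; python3 - <<'E'
from h import *
show()
c=cam('top');cv2.imwrite('pics/t2.png',cv2.resize(c['img'][110:260,100:300],(800,600)))
E
```

```text
t: 6.8
tool_pos: [0.5586, 0.2827, 0.0174]
tcp_rot: [[-0.966, 0.26, 0.001], [0.26, 0.966, 0.001], [-0.001, 0.001, -1.0]]
contact_force: [0.1, 0.4, -0.4]
grip_width: 0.0265
t 6.8 pos [0.5586 0.2827 0.0174] yaw 74.94 tilt [-0.001  0.001 -1.   ] F [ 0.1  0.4 -0.4] w 26.5 q [-0.69  0.48  0.19  1.65 -0.1   1.02  0.84]
```

View pics/t2.png

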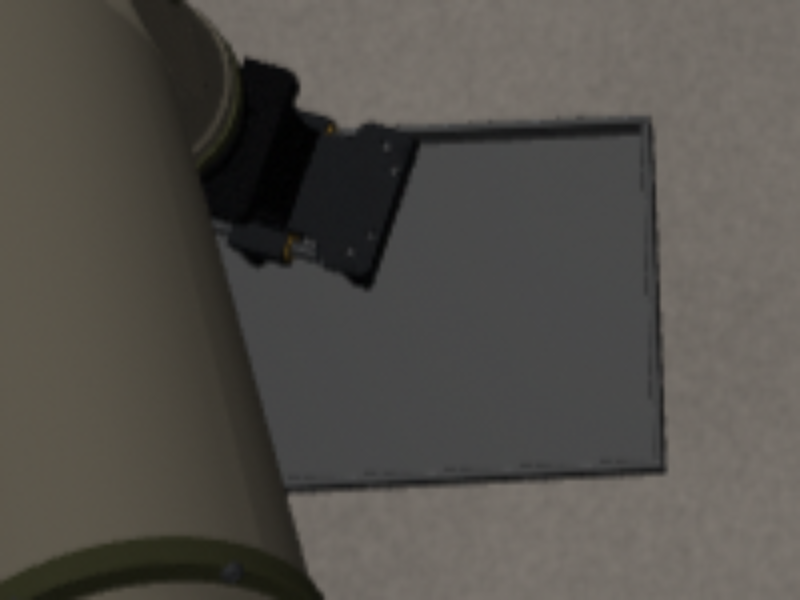

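The gripper is over the tray's far-left part. The arm hides much of it, so I'll feel for the floor in small steps.

```bash
python3 -m handwheel '[[[0,0,1],[0,0,0],15],[[0,0,2],[0,0,0],15],[[0,0,2],[0,0,0],15],[[0,0,2],[0,0,0],15]]'
```

```text
t: 7.25
tool_pos: [0.5579, 0.2825, 0.0144]
tcp_rot: [[-0.966, 0.26, -0.0], [0.26, 0.966, 0.0], [0.0, 0.0, -1.0]]
contact_force: [0.0, -0.2, -1.7]
grip_width: 0.0261
```

```bash
python3 -m handwheel '[[[0,0,1],[0,0,0],15],[[0,0,2],[0,0,0],15],[[0,0,2],[0,0,0],15]]'
```

```text
t: 7.55
tool_pos: [0.5584, 0.2828, 0.0132]
tcp_rot: [[-0.966, 0.26, 0.001], [0.26, 0.966, 0.001], [-0.001, 0.001, -1.0]]
contact_force: [-1.9, -0.5, 5.7]
grip_width: 0.0261
```

Contact with the floor at 5.7 N, at the expected height. Releasing and rising.

```bash
python3 -m handwheel '[[[0,0,-1],[0,0,0],30],[[0,0,-1],[0,0,0],45],[[0,0,-1],[0,0,0],55],[[0,0,-1],[0,0,0],60],[[0,0,-20],[0,0,0],60],[[0,0,-60],[0,0,0],60],[[0,0,-110],[0,0,0],60],[[0,0,-160],[0,0,0],60],[[0,0,-185],[0,0,0],60],[[0,0,-185],[0,0,0],60]]'; python3 - <<'E'
from h import *
show(); goal(.4905,-.165,.20,117.3); goal(.4905,-.165,.20,75)
c=cam('wrist');cv2.imwrite('pics/w3.png',c['img']); 
E
```

```text
t: 8.55
tool_pos: [0.5598, 0.2834, 0.2021]
tcp_rot: [[-0.966, 0.26, 0.006], [0.26, 0.966, 0.004], [-0.005, 0.006, -1.0]]
contact_force: [0.1, -0.9, -0.5]
grip_width: 0.0602
t 8.55 pos [0.5598 0.2834 0.2021] yaw 74.94 tilt [-0.005  0.006 -1.   ] F [ 0.1 -0.9 -0.5] w 60.2 q [-0.71  0.32  0.21  1.46 -0.07  1.36  0.82]
shift [-4.96e+01 -4.51e+02 -1.00e-01] rot [ 0.003  0.007 -0.739] deg 42.4
shift [-4.96e+01 -4.51e+02 -1.00e-01] rot [ 0.006  0.005 -0.001] deg 0.4
```

View pics/w3.png

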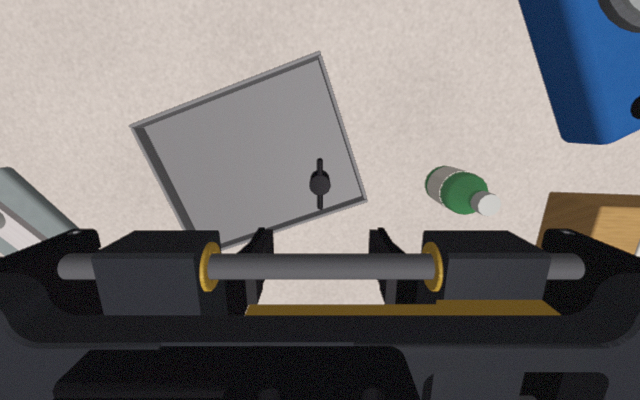

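The nut stands in the tray at (320,182), inside the walls. Going back for the sleeve.

```bash
python3 -m handwheel '[[[-12,-113,0],[0,0,0],60],[[-50,-451,0],[0,0,0],60],[[-50,-451,0],[0,0,0],60],[[-50,-451,0],[0,0,0],60],[[-50,-451,0],[0,0,0],60],[[-50,-451,0],[0,0,0],60],[[-50,-451,0],[0,0,0],60],[[-50,-451,0],[0,0,0],60],[[-50,-451,0],[0,0,0],60],[[-50,-451,0],[0,0,0],60],[[-50,-451,0],[0,0,0],60],[[-50,-451,0],[0,0,0],60]]'; python3 - <<'E'
from h import *
show(); goal(.4905,-.1655,.120,75); goal(.4905,-.1655,.04,75)
c=cam('side');cv2.imwrite('pics/s4.png',cv2.resize(c['img'][60:220,220:420],(750,600)))
P=cloud(c); v,u=np.mgrid[0:400,0:640]
m=(u>310)&(u<350)&(abs(P[...,2]-.086)<.006)&(c['z_map']>0)&(abs(P[...,0]-.49)<.02); print(m.sum(), P[m].mean(0))
E
```

```text
t: 9.8
tool_pos: [0.4889, -0.1645, 0.1963]
tcp_rot: [[-0.966, 0.258, -0.002], [0.258, 0.966, 0.001], [0.002, 0.0, -1.0]]
contact_force: [-0.6, -0.0, 0.2]
grip_width: 0.06
t 9.8 pos [ 0.4889 -0.1645  0.1963] yaw 75.03 tilt [ 0.002  0.    -1.   ] F [-0.6 -0.   0.2] w 60.0 q [-0.26  0.08  0.52  1.76 -0.04  1.31  1.59]
shift [-1.9 -0.6 76.3] rot [ 0.    -0.002  0.001] deg 0.1
shift [ -2.1  -0.6 156.3] rot [ 0.    -0.002  0.001] deg 0.1
22 [ 0.49120944 -0.16326862  0.08631169]
```

View pics/s4.png

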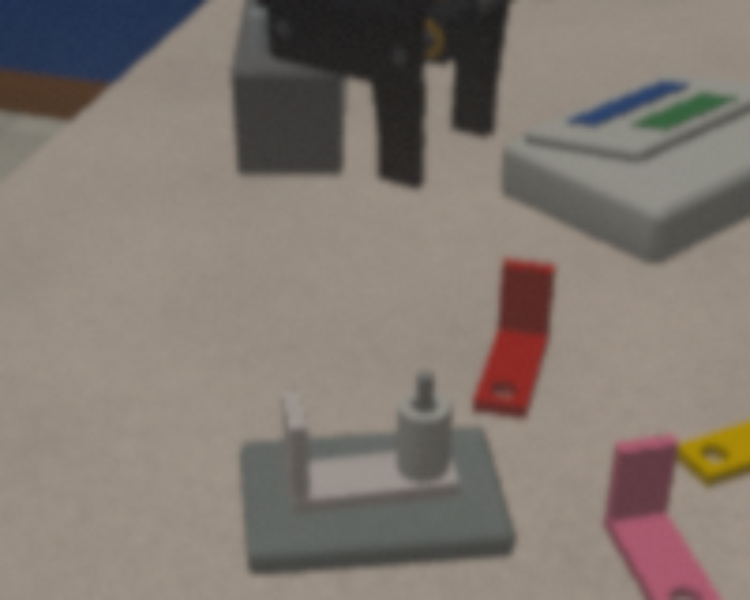

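The sleeve stands at (425,430) around the stud, with the fingers above it at about (430,150). Descending.

```bash
python3 -m handwheel '[[[-2,-1,40],[0,0,0],62],[[-2,-1,76],[0,0,0],62],[[-2,-1,76],[0,0,0],62],[[-2,-1,95],[0,0,0],62],[[-2,-1,115],[0,0,0],62],[[-2,-1,135],[0,0,0],62],[[-2,-1,150],[0,0,0],62],[[-2,-1,155],[0,0,0],62],[[-2,-1,155],[0,0,0],62],[[-2,-1,155],[0,0,0],62]]'; python3 - <<'E'
from h import *
show()
c=cam('side');cv2.imwrite('pics/s5.png',cv2.resize(c['img'][80:240,220:420],(750,600)))
E
```

```text
t: 10.85
tool_pos: [0.4916, -0.1673, 0.0436]
tcp_rot: [[-0.966, 0.259, 0.001], [0.259, 0.966, -0.0], [-0.001, 0.0, -1.0]]
contact_force: [0.9, 0.6, -0.3]
grip_width: 0.0621
t 10.85 pos [ 0.4916 -0.1673  0.0436] yaw 74.98 tilt [-0.001  0.    -1.   ] F [ 0.9  0.6 -0.3] w 62.1 q [-0.21  0.25  0.51  1.93 -0.15  0.99  1.68]
```

View pics/s5.png

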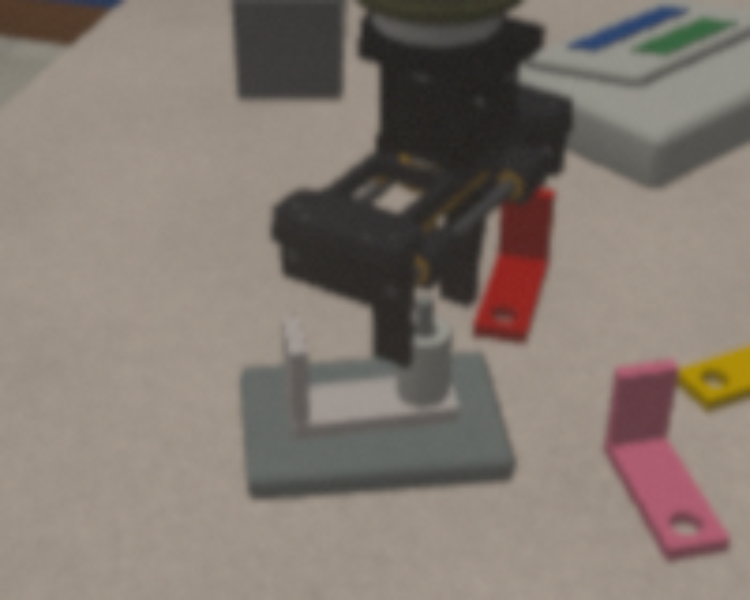

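```bash
python3 -m handwheel '[[[0,1,2],[0,0,0],45],[[0,1,2],[0,0,0],35],[[0,1,2],[0,0,0],25],[[0,1,2],[0,0,0],20],[[0,1,2],[0,0,0],20],[[0,1,2],[0,0,0],20],[[0,1,2],[0,0,0],20]]'; python3 -c "
from h import *
show()"
```

```text
t: 11.6
tool_pos: [0.491, -0.1666, 0.0404]
tcp_rot: [[-0.966, 0.26, 0.0], [0.26, 0.966, 0.0], [-0.0, 0.0, -1.0]]
contact_force: [0.0, -0.8, 1.1]
grip_width: 0.0297
t 11.6 pos [ 0.491  -0.1666  0.0404] yaw 74.94 tilt [-0.  0. -1.] F [ 0.  -0.8  1.1] w 29.7 q [-0.21  0.26  0.51  1.94 -0.15  0.99  1.68]
```

```bash
python3 -m handwheel '[[[0,0,-10],[0,0,0],20],[[0,0,-30],[0,0,0],20],[[0,0,-60],[0,0,0],20],[[0,0,-100],[0,0,0],20],[[0,0,-140],[0,0,0],20],[[0,0,-160],[0,0,0],20],[[0,0,-160],[0,0,0],20],[[0,0,-160],[0,0,0],20]]'; python3 - <<'E'
from h import *
show(); goal(.4635,.2745,.20,75)
c=cam('side');cv2.imwrite('pics/s6.png',cv2.resize(c['img'][60:220,220:420],(750,600)))
E
```

```text
t: 12.4
tool_pos: [0.4909, -0.1666, 0.2005]
tcp_rot: [[-0.966, 0.26, 0.001], [0.26, 0.966, 0.0], [-0.0, 0.0, -1.0]]
contact_force: [0.3, -0.4, -1.2]
grip_width: 0.0297
t 12.4 pos [ 0.4909 -0.1666  0.2005] yaw 74.94 tilt [-0.  0. -1.] F [ 0.3 -0.4 -1.2] w 29.7 q [-0.26  0.08  0.53  1.75 -0.04  1.32  1.59]
shift [141.1 418.8   0.5] rot [ 0.     0.    -0.001] deg 0.1
```

View pics/s6.png

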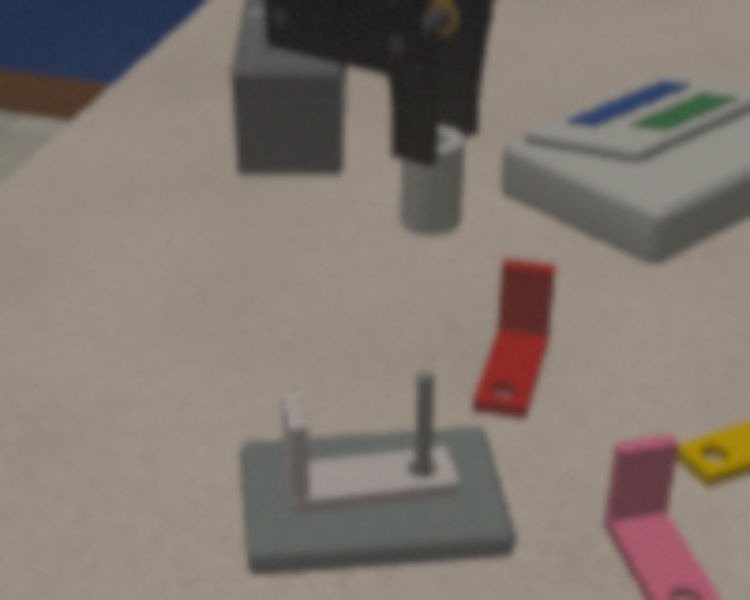

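The sleeve is held upright at (430,190). The stud is bare at (425,420), and the bracket lies undisturbed.

```bash
python3 -m handwheel '[[[35,105,0],[0,0,0],20],[[141,419,0],[0,0,0],20],[[141,419,0],[0,0,0],20],[[141,419,0],[0,0,0],20],[[141,419,0],[0,0,0],20],[[141,419,0],[0,0,0],20],[[141,419,0],[0,0,0],20],[[141,419,0],[0,0,0],20],[[141,419,0],[0,0,0],20],[[141,419,0],[0,0,0],20],[[141,419,0],[0,0,0],20],[[141,419,0],[0,0,0],20]]'; python3 - <<'E'
from h import *
show(); goal(.4635,.2745,.018,75)
E
```

```text
t: 13.65
tool_pos: [0.4637, 0.2732, 0.1995]
tcp_rot: [[-0.965, 0.261, -0.001], [0.261, 0.965, -0.001], [0.001, -0.002, -1.0]]
contact_force: [0.6, -0.7, -0.1]
grip_width: 0.0296
t 13.65 pos [0.4637 0.2732 0.1995] yaw 74.86 tilt [ 0.001 -0.002 -1.   ] F [ 0.6 -0.7 -0.1] w 29.6 q [-0.73  0.13  0.12  1.68 -0.02  1.33  0.7 ]
shift [  0.4   1.4 181.5] rot [-0.002 -0.001 -0.003] deg 0.2
```

```bash
python3 -m handwheel '[[[0,1,45],[0,0,0],20],[[0,1,90],[0,0,0],20],[[0,1,130],[0,0,0],20],[[0,1,155],[0,0,0],20],[[0,1,170],[0,0,0],20],[[0,1,178],[0,0,0],20],[[0,1,181],[0,0,0],20],[[0,1,182],[0,0,0],20],[[0,1,182],[0,0,0],20],[[0,1,182],[0,0,0],20]]'
```

```text
t: 14.65
tool_pos: [0.4644, 0.2759, 0.0192]
tcp_rot: [[-0.966, 0.26, 0.001], [0.26, 0.966, 0.001], [-0.001, 0.001, -1.0]]
contact_force: [0.0, 0.2, 0.8]
grip_width: 0.0297
```

```bash
python3 -m handwheel '[[[0,0,1],[0,0,0],20],[[0,0,2],[0,0,0],20],[[0,0,3],[0,0,0],20],[[0,0,3],[0,0,0],20]]'
```

```text
t: 15.05
tool_pos: [0.464, 0.2758, 0.0154]
tcp_rot: [[-0.966, 0.26, 0.0], [0.26, 0.966, 0.0], [-0.0, 0.0, -1.0]]
contact_force: [0.3, -0.2, -0.3]
grip_width: 0.0296
```

```bash
python3 -m handwheel '[[[0,0,1],[0,0,0],20],[[0,0,2],[0,0,0],20],[[0,0,2],[0,0,0],20]]'
```

```text
t: 15.35
tool_pos: [0.4646, 0.276, 0.0151]
tcp_rot: [[-0.966, 0.26, 0.001], [0.26, 0.966, 0.001], [-0.001, 0.001, -1.0]]
contact_force: [-4.8, -4.2, 18.7]
grip_width: 0.0294
```

The sleeve is on the floor (18.7 N). Releasing.

```bash
python3 -m handwheel '[[[0,0,-2],[0,0,0],36],[[0,0,-2],[0,0,0],45],[[0,0,-2],[0,0,0],55],[[0,0,-2],[0,0,0],60],[[0,0,-20],[0,0,0],60],[[0,0,-60],[0,0,0],60],[[0,0,-110],[0,0,0],60],[[0,0,-160],[0,0,0],60],[[0,0,-185],[0,0,0],60],[[0,0,-185],[0,0,0],60]]'; python3 - <<'E'
from h import *
show(); goal(.5575,-.1310,.20,27.3);
c=cam('wrist');cv2.imwrite('pics/w7.png',c['img']); 
E
```

```text
t: 16.35
tool_pos: [0.4657, 0.2768, 0.2025]
tcp_rot: [[-0.966, 0.26, 0.005], [0.26, 0.966, 0.004], [-0.004, 0.006, -1.0]]
contact_force: [-0.0, 0.4, 0.0]
grip_width: 0.0599
t 16.35 pos [0.4657 0.2768 0.2025] yaw 74.94 tilt [-0.004  0.006 -1.   ] F [-0.   0.4  0. ] w 59.9 q [-0.73  0.13  0.12  1.68 -0.02  1.32  0.7 ]
shift [-194.7 -370.     1.3] rot [0.007 0.002 0.831] deg 47.6
```

View pics/w7.png

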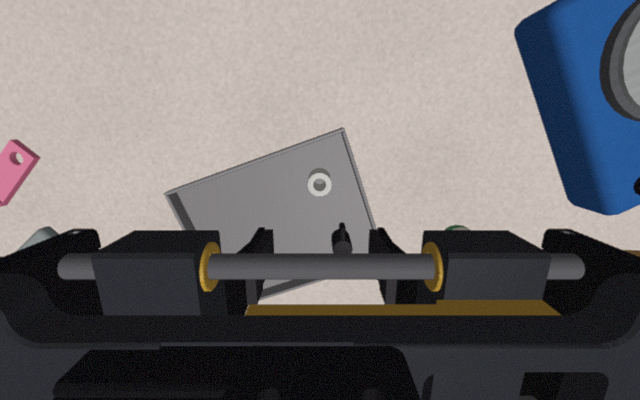

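The sleeve stands at (319,184) and the nut at (342,240), apart from each other. Next is the bracket.

```bash
python3 -m handwheel '[[[-48,-92,1],[0,0,0.1],50],[[-195,-370,1],[0,0,0.25],50],[[-195,-370,1],[0,0,0.4],50],[[-195,-370,1],[0,0,0.55],50],[[-195,-370,1],[0,0,0.7],50],[[-195,-370,1],[0,0,0.831],50],[[-195,-370,1],[0,0,0.831],50],[[-195,-370,1],[0,0,0.831],50],[[-195,-370,1],[0,0,0.831],50],[[-195,-370,1],[0,0,0.831],50],[[-195,-370,1],[0,0,0.831],50],[[-195,-370,1],[0,0,0.831],50]]'; python3 - <<'E'
from h import *
show(); c=cam('side');cv2.imwrite('pics/s8.png',cv2.resize(c['img'][60:220,220:420],(750,600)))
P=cloud(c); img=c['img'].astype(int)
m=(c['z_map']>0)&(abs(P[...,0]-.5575)<.04)&(abs(P[...,1]+.131)<.04)&(P[...,2]<.09)&(img.min(-1)>95)&(np.ptp(img,axis=-1)<40)
U=P[m&(P[...,2]>.074)]; print(len(U),U.mean(0).round(4),cv2.minAreaRect(U[:,:2].astype(np.float32)*1000))
t=robot.camera('top');P=cloud(t); img=t['img'].astype(int); 
cv2.imwrite('pics/t8.png',cv2.resize(t['img'][110:260,130:430],(800,400)))
E
```

```text
t: 17.6
tool_pos: [0.5558, -0.1306, 0.1964]
tcp_rot: [[-0.461, 0.887, -0.001], [0.887, 0.461, 0.001], [0.001, -0.001, -1.0]]
contact_force: [-0.2, 0.0, -0.4]
grip_width: 0.0497
t 17.6 pos [ 0.5558 -0.1306  0.1964] yaw 27.44 tilt [ 0.001 -0.001 -1.   ] F [-0.2  0.  -0.4] w 49.7 q [-0.28  0.22  0.5   1.62 -0.11  1.33  0.72]
60 [ 0.5578 -0.1294  0.0824] ((558.2425537109375, -131.08078002929688), (9.861960411071777, 36.807777404785156), 27.93764877319336)
```

View pics/s8.png

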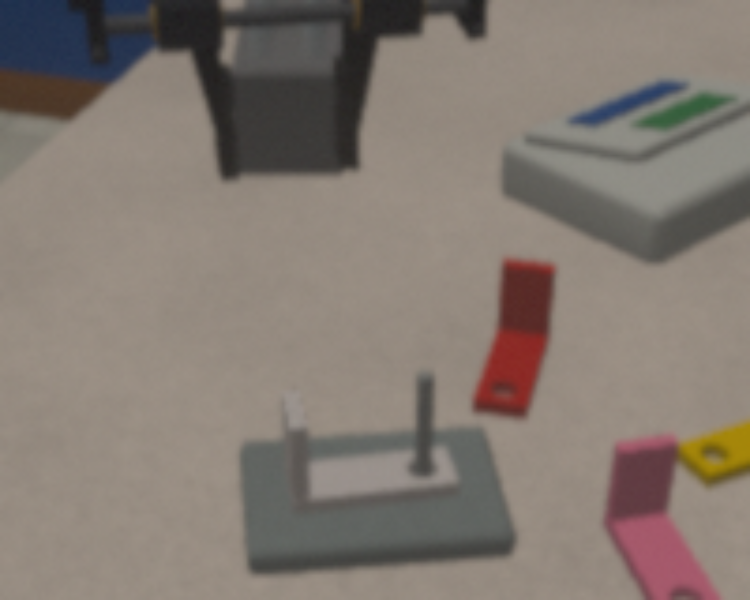

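View pics/t8.png

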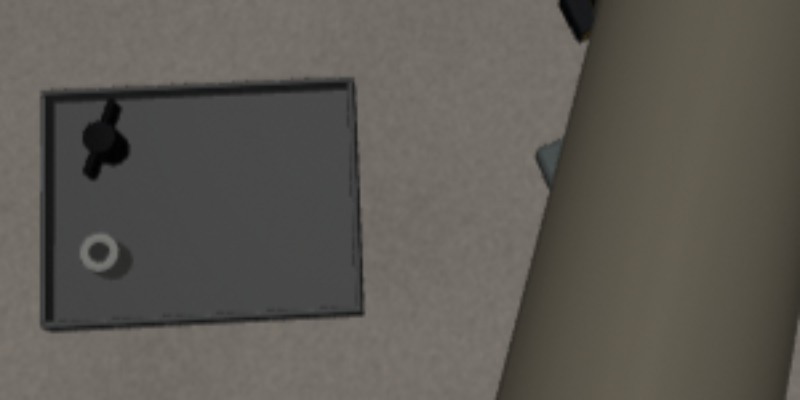

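In the tray the nut at (100,140) and the sleeve at (100,252) stand apart. The bracket still sits on the bare stud, with its upright at (296,440) in the side crop and the fingers aligned above it.

```bash
python3 -c "
from h import *
goal(.5578,-.1308,.042,27.5)"
```

```text
shift [ -1.    1.5 155. ] rot [-0.    -0.001 -0.001] deg 0.1
```

```bash
python3 -m handwheel '[[[-1,2,40],[0,0,0],50],[[-1,2,85],[0,0,0],50],[[-1,2,90],[0,0,0],50],[[-1,2,110],[0,0,0],50],[[-1,2,130],[0,0,0],50],[[-1,2,145],[0,0,0],50],[[-1,2,152],[0,0,0],50],[[-1,2,153],[0,0,0],50],[[-1,2,153],[0,0,0],50],[[-1,2,153],[0,0,0],50]]'; python3 - <<'E'
from h import *
show()
c=cam('side');cv2.imwrite('pics/s9.png',cv2.resize(c['img'][80:240,220:420],(750,600)))
E
```

```text
t: 18.7
tool_pos: [0.559, -0.1324, 0.0453]
tcp_rot: [[-0.459, 0.888, 0.001], [0.888, 0.459, 0.0], [-0.001, 0.001, -1.0]]
contact_force: [-0.0, 0.6, -0.9]
grip_width: 0.0499
t 18.7 pos [ 0.559  -0.1324  0.0453] yaw 27.33 tilt [-0.001  0.001 -1.   ] F [-0.   0.6 -0.9] w 49.9 q [-0.24  0.37  0.47  1.79 -0.19  1.03  0.78]
```

View pics/s9.png

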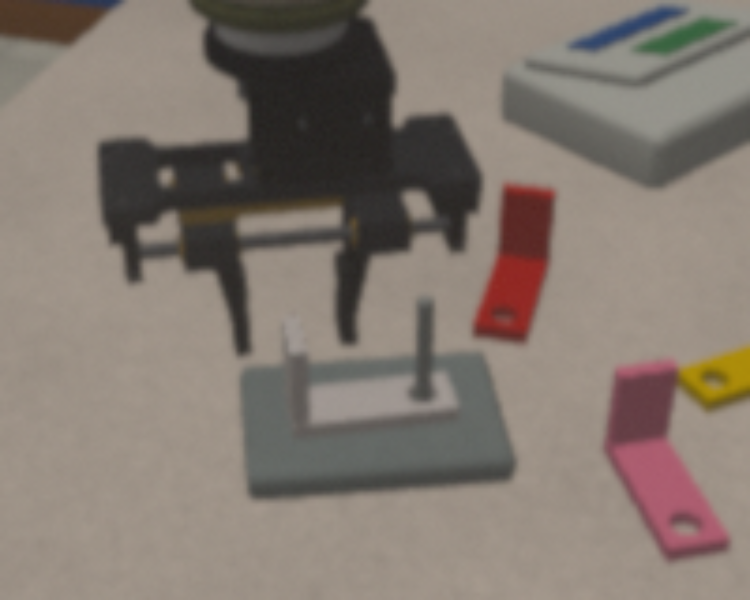

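The fingers straddle the upright evenly: tips at (243,345) and (348,335), upright at (295,340). Closing.

```bash
python3 -m handwheel '[[[1,-1,2],[0,0,0],40],[[1,-1,2],[0,0,0],28],[[1,-1,2],[0,0,0],18],[[1,-1,2],[0,0,0],10],[[1,-1,2],[0,0,0],4],[[1,-1,2],[0,0,0],4],[[1,-1,2],[0,0,0],4],[[1,-1,2],[0,0,0],4],[[1,-1,2],[0,0,0],4]]'; python3 -c "
from h import *
show()"
```

```text
t: 19.65
tool_pos: [0.5571, -0.1318, 0.0424]
tcp_rot: [[-0.459, 0.888, 0.0], [0.888, 0.459, 0.0], [-0.0, 0.0, -1.0]]
contact_force: [0.4, 0.6, -0.7]
grip_width: 0.0093
t 19.65 pos [ 0.5571 -0.1318  0.0424] yaw 27.33 tilt [-0.  0. -1.] F [ 0.4  0.6 -0.7] w 9.3 q [-0.24  0.37  0.47  1.79 -0.19  1.03  0.78]
```

```bash
python3 -m handwheel '[[[0,0,-5],[0,0,0],2],[[0,0,-15],[0,0,0],2],[[0,0,-30],[0,0,0],2],[[0,0,-55],[0,0,0],2],[[0,0,-85],[0,0,0],2],[[0,0,-120],[0,0,0],2],[[0,0,-158],[0,0,0],2],[[0,0,-158],[0,0,0],2],[[0,0,-158],[0,0,0],2]]'; python3 - <<'E'
from h import *
show()
c=cam('side');cv2.imwrite('pics/s10.png',cv2.resize(c['img'][60:220,220:420],(750,600)))
a=np.radians(4.35); 
p=np.array([.514,.203])+np.array([[np.cos(a),-np.sin(a)],[np.sin(a),np.cos(a)]])@np.array([.047,-.050]); print(p)
goal(*p,.20,4.3)
E
```

```text
t: 20.55
tool_pos: [0.5575, -0.132, 0.202]
tcp_rot: [[-0.459, 0.888, 0.003], [0.888, 0.459, 0.0], [-0.001, 0.003, -1.0]]
contact_force: [-0.4, 0.5, -1.8]
grip_width: 0.0097
t 20.55 pos [ 0.5575 -0.132   0.202 ] yaw 27.32 tilt [-0.001  0.003 -1.   ] F [-0.4  0.5 -1.8] w 9.7 q [-0.28  0.22  0.51  1.61 -0.11  1.34  0.72]
[0.56465705 0.15670893]
shift [252.7 139.4   0.7] rot [ 0.    -0.     0.402] deg 23.0
```

View pics/s10.png

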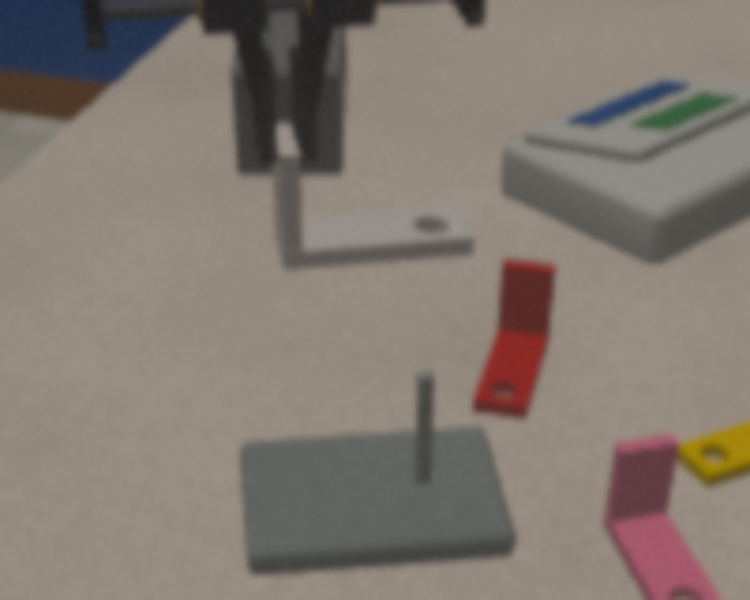

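The bracket hangs level from the upright at (288,190) with its foot at (385,235), and the stand is bare. Carrying it to the tray.

```bash
python3 -m handwheel '[[[40,22,0],[0,0,0.06],2],[[80,44,0],[0,0,0.12],2],[[120,66,0],[0,0,0.2],2],[[160,88,0],[0,0,0.27],2],[[200,110,0],[0,0,0.33],2],[[235,130,0],[0,0,0.38],2],[[253,139,0],[0,0,0.402],2],[[253,139,0],[0,0,0.402],2],[[253,139,0],[0,0,0.402],2],[[253,139,0],[0,0,0.402],2]]'; python3 - <<'E'
from h import *
show(); goal(.5647,.1567,.03,4.3)
c=cam('side');cv2.imwrite('pics/s11.png',cv2.resize(c['img'],(800,500)))
E
```

```text
t: 21.6
tool_pos: [0.5643, 0.155, 0.1999]
tcp_rot: [[-0.073, 0.997, -0.001], [0.997, 0.073, -0.001], [-0.001, -0.001, -1.0]]
contact_force: [-0.1, -0.2, -1.9]
grip_width: 0.0093
t 21.6 pos [0.5643 0.155  0.1999] yaw 4.2 tilt [-0.001 -0.001 -1.   ] F [-0.1 -0.2 -1.9] w 9.3 q [-0.65  0.24  0.37  1.58 -0.09  1.34 -0.2 ]
shift [  1.8   0.7 169.9] rot [-0.001  0.001 -0.002] deg 0.1
```

View pics/s11.png

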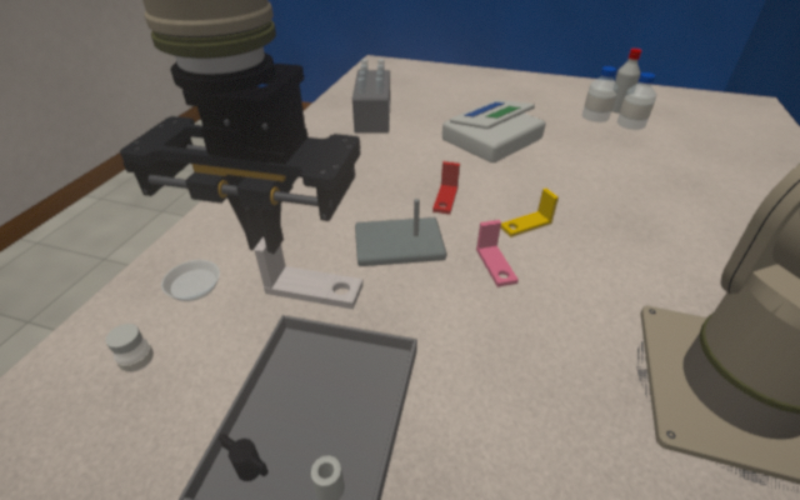

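The bracket hangs level above the empty near half of the tray, upright at (270,265) and foot at (315,285). The nut is at (245,455) and the sleeve at (325,470), both well clear. Lowering.

```bash
python3 -m handwheel '[[[1,0,40],[0,0,0],2],[[1,0,80],[0,0,0],2],[[1,0,110],[0,0,0],2],[[1,0,130],[0,0,0],2],[[1,0,145],[0,0,0],2],[[1,0,155],[0,0,0],2],[[1,0,162],[0,0,0],2],[[1,0,166],[0,0,0],2],[[1,0,168],[0,0,0],2],[[1,0,168],[0,0,0],2],[[1,0,168],[0,0,0],2]]'; python3 - <<'E'
from h import *
show()
c=cam('side');cv2.imwrite('pics/s12.png',cv2.resize(c['img'][200:400,130:370],(720,600)))
E
```

```text
t: 22.75
tool_pos: [0.5646, 0.1579, 0.0329]
tcp_rot: [[-0.075, 0.997, 0.001], [0.997, 0.075, 0.0], [0.0, 0.001, -1.0]]
contact_force: [-0.1, -0.2, -1.0]
grip_width: 0.0097
t 22.75 pos [0.5646 0.1579 0.0329] yaw 4.3 tilt [ 0.     0.001 -1.   ] F [-0.1 -0.2 -1. ] w 9.7 q [-0.63  0.39  0.34  1.76 -0.15  1.01 -0.16]
```

View pics/s12.png

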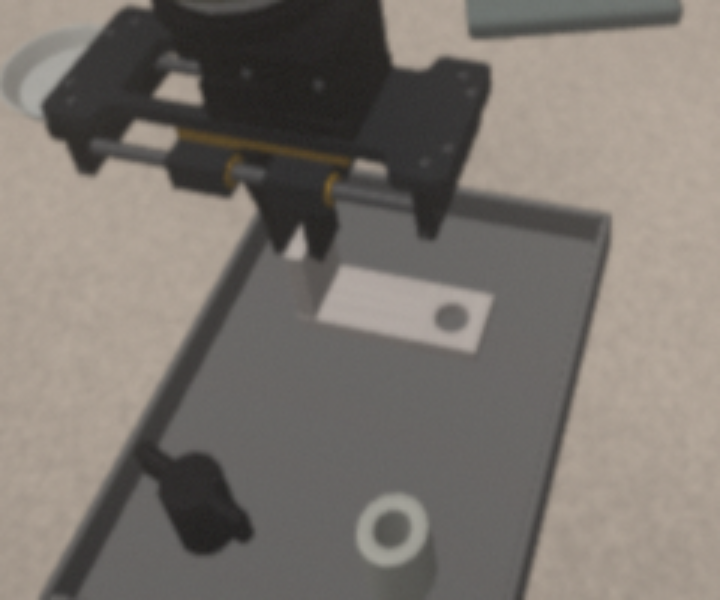

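The bracket is well within the walls, foot at (405,310). Feeling for the floor.

```bash
python3 -m handwheel '[[[0,0,1],[0,0,0],2],[[0,0,2],[0,0,0],2],[[0,0,3],[0,0,0],2],[[0,0,3],[0,0,0],2],[[0,0,3],[0,0,0],2]]'
```

```text
t: 23.3
tool_pos: [0.5642, 0.1577, 0.0293]
tcp_rot: [[-0.075, 0.997, -0.0], [0.997, 0.075, 0.0], [0.0, -0.0, -1.0]]
contact_force: [-0.4, -0.4, -0.9]
grip_width: 0.0095
```

```bash
python3 -m handwheel '[[[0,0,1],[0,0,0],2],[[0,0,2],[0,0,0],2],[[0,0,2],[0,0,0],2]]'
```

```text
t: 23.6
tool_pos: [0.5644, 0.1578, 0.0274]
tcp_rot: [[-0.075, 0.997, 0.0], [0.997, 0.075, 0.0], [0.0, 0.0, -1.0]]
contact_force: [0.4, 0.7, -0.8]
grip_width: 0.0097
```

```bash
python3 -m handwheel '[[[0,0,0.5],[0,0,0],2],[[0,0,1],[0,0,0],2],[[0,0,1],[0,0,0],2]]'
```

```text
t: 23.9
tool_pos: [0.5648, 0.1579, 0.0273]
tcp_rot: [[-0.075, 0.997, 0.001], [0.997, 0.075, 0.001], [0.001, 0.001, -1.0]]
contact_force: [-2.0, -1.6, 7.9]
grip_width: 0.009
```

The bracket is on the floor (7.9 N). Releasing gently, then rising.

```bash
python3 -m handwheel '[[[0,0,0],[0,0,0],14],[[0,0,0],[0,0,0],25],[[0,0,0],[0,0,0],35],[[0,0,0],[0,0,0],40],[[0,0,-20],[0,0,0],40],[[0,0,-60],[0,0,0],40],[[0,0,-110],[0,0,0],40],[[0,0,-160],[0,0,0],40],[[0,0,-180],[0,0,0],40],[[0,0,-180],[0,0,0],40]]'; python3 - <<'E'
from h import *
show()
c=cam('side');cv2.imwrite('pics/s13.png',cv2.resize(c['img'][160:400,130:420],(725,600)))
c=cam('top');cv2.imwrite('pics/t13.png',c['img'])
E
```

```text
t: 24.9
tool_pos: [0.566, 0.1582, 0.2101]
tcp_rot: [[-0.075, 0.997, 0.006], [0.997, 0.075, 0.003], [0.002, 0.006, -1.0]]
contact_force: [-0.4, 1.1, 0.1]
grip_width: 0.0399
t 24.9 pos [0.566  0.1582 0.2101] yaw 4.29 tilt [ 0.002  0.006 -1.   ] F [-0.4  1.1  0.1] w 39.9 q [-0.66  0.24  0.37  1.56 -0.09  1.35 -0.21]
```

View pics/s13.png

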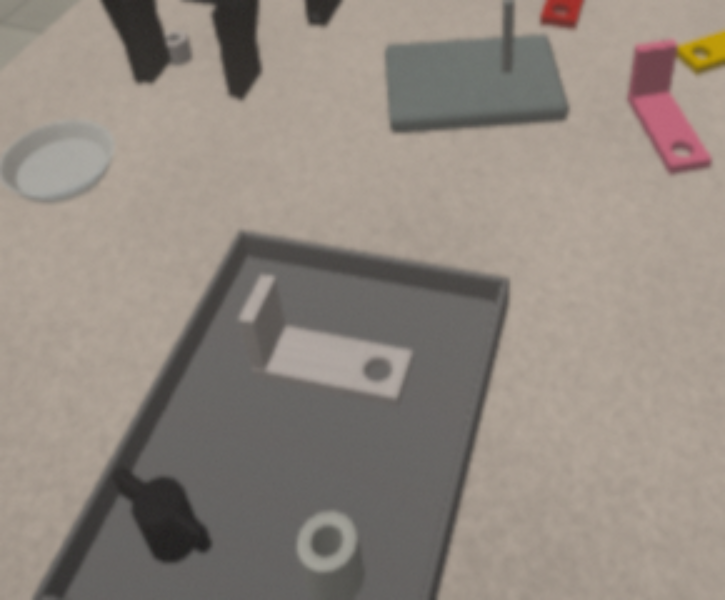

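View pics/t13.png

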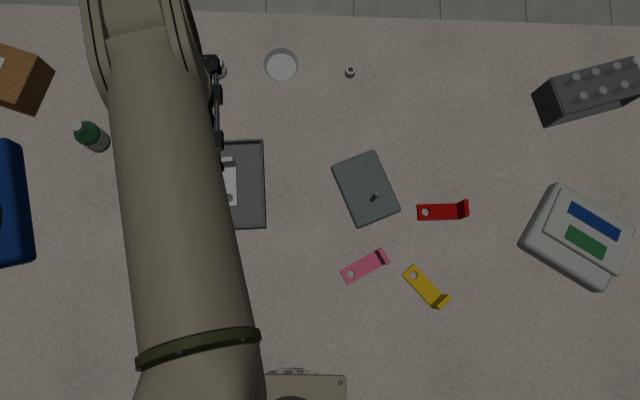

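The bracket sits flat with its upright at (263,320) and foot at (340,360). The nut at (165,515) and the sleeve at (328,545) stand apart, and the look-alikes are unmoved. One numeric check, then I hand in.

```bash
python3 -m handwheel '[[[0,0,0],[0,0,0],40],[[0,0,0],[0,0,0],40],[[0,0,0],[0,0,0],40]]'; python3 - <<'E'
from h import *
c=cam('side');P=cloud(c)
for n,(u,v) in dict(uprtop=(235,281),foot1=(245,302),foot2=(268,307),foot3=(288,315),nut=(196,360),sleeve=(253,378),floor=(250,340)).items():
    print(n,np.median(P[v-1:v+2,u-1:u+2].reshape(-1,3),0).round(4))
show(); robot.sign_off()
E
```

```text
t: 25.3
tool_pos: [0.5638, 0.1576, 0.2053]
tcp_rot: [[-0.075, 0.997, -0.001], [0.997, 0.075, -0.001], [-0.001, -0.002, -1.0]]
contact_force: [-0.2, -0.6, -0.7]
grip_width: 0.04
uprtop [0.5589 0.1589 0.0652]
foot1 [0.5478 0.16   0.016 ]
foot2 [0.5089 0.1574 0.0157]
foot3 [0.4727 0.162  0.0155]
nut [0.5554 0.2814 0.0514]
sleeve [0.4727 0.2815 0.0511]
floor [0.515  0.2139 0.0058]
t 25.35 pos [0.5639 0.1576 0.2056] yaw 4.29 tilt [-0.    -0.001 -1.   ] F [0.7 0.7 0. ] w 40.0 q [-0.66  0.24  0.37  1.57 -0.09  1.35 -0.21]
the job is handed in; nothing more can be done
```

The stand is apart. I lifted off the wing nut, then the sleeve, then the bracket, and set each in the wash tray before taking the next. I handed the job in at 25.35 s.

- **Bracket:** it sits flat on the tray floor. Its foot's top measures 15.5–16 mm along the foot (15 expected), and the upright's top 65 mm (67 expected, within camera error).
- **Nut and sleeve:** both stand in the tray about 85 mm apart, with tops at 51 mm as expected.
- **Robot and surroundings:** the gripper is about 0.2 m above the bench and touching nothing. The red, pink and yellow look-alikes were not touched. The highest force I read was about 19 N, when the sleeve met the floor. Force was only read at the end of each move.

No check failed. The only early disagreement was the wing angle in the first top-view fit (one method gave -35°, another -15°), and the wrist camera settled it at -15° before the grasp.

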